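# Find the vice whose slide runs free and clamp the block in it

### The job

One of the two small tilted vices has a slide that binds. With the vices empty, run each sliding jaw towards its fixed jaw as far as it will go: leave the jaw that jams standing where it stopped, but draw the free one back open and clamp the beech block in that vice, the same way up as it lies on the bench, its length crosswise and centred on the jaws, seated flat on the ways with the sliding jaw pushed up snug so that it is held against the fixed jaw. Leave the tape roll, the rivet tin and the stone that lie between and behind the vices alone.

Things in the scene. Friction and masses are not known exactly. Their poses are not given: they have to be found in the camera images.
- vice_left: Sine base of the left (+y) one of two alike plain steel toolmaker's vices: fixed plate 130 (x) x 62 x 12 mm; origin under its centre, on the bench. It tilts the vice 30 degrees about the base's y, so that the working face looks up and towards the robot.
- vice_left_bed: Its tilted bed. Origin: foot of the fixed jaw's face, mid-width, on the ways (raised flat track, 34 mm wide, where work sits), 58 mm over the bench. x: up the slope from fixed jaw to sliding jaw, away from the robot; y: level, across; z: normal to the ways. Fixed jaw x -24..0, y -25..25, z -27..11 mm. Bed x -24..100, y -23..23, z -26..-12; ways z -12..0 mm.
- vice_left_jaw (a joint): Travel of its sliding jaw, m: 0 wide open (52 mm gap), 0.052 shut on the fixed jaw; starts at 0 to 0.007. A free slide drags with 4 to 8 N and stays where left. In one of the vices (differs from start to start, both look alike) it stops dead at 0.012 to 0.018, but still draws back.
- vice_left_jaw_mid (a point): Middle of its sliding jaw: 18 mm to either end along the bed's x, 25 mm to the side faces (50 mm apart, free to pinch) along y, 10 mm to its top (11 mm over the ways) and 12 mm to its underside along z. Lies at x = 70 mm minus travel, z = 1 mm in the bed's frame.
- vice_right: Sine base of the right (-y) one of two alike plain steel toolmaker's vices: fixed plate 130 (x) x 62 x 12 mm; origin under its centre, on the bench. It tilts the vice 30 degrees about the base's y, so that the working face looks up and towards the robot.
- vice_right_bed: Its tilted bed. Origin: foot of the fixed jaw's face, mid-width, on the ways (raised flat track, 34 mm wide, where work sits), 58 mm over the bench. x: up the slope from fixed jaw to sliding jaw, away from the robot; y: level, across; z: normal to the ways. Fixed jaw x -24..0, y -25..25, z -27..11 mm. Bed x -24..100, y -23..23, z -26..-12; ways z -12..0 mm.
- vice_right_jaw (a joint): Travel of its sliding jaw, m: 0 wide open (52 mm gap), 0.052 shut on the fixed jaw; starts at 0 to 0.007. A free slide drags with 4 to 8 N and stays where left. In one of the vices (differs from start to start, both look alike) it stops dead at 0.012 to 0.018, but still draws back.
- vice_right_jaw_mid (a point): Middle of its sliding jaw: 18 mm to either end along the bed's x, 25 mm to the side faces (50 mm apart, free to pinch) along y, 10 mm to its top (11 mm over the ways) and 12 mm to its underside along z. Lies at x = 70 mm minus travel, z = 1 mm in the bed's frame.
- block_center (a point): Centre of the loose beech block, 26 x 70 x 22 mm (x, y, z of its axes), lying flat on the bench 11 mm under this point; 20 to 45 g. Clamped, its 26 mm lie between the jaws, its 70 mm along the bed's y, and its top stands 11 mm above the jaws' tops.
- tape_roll: Loose bystander, not to be moved: roll of cream tape lying flat, 87 mm across, 19 mm high; origin under its centre.
- rivet_box: Loose bystander, not to be moved: small tin of rivets, 42 x 60 x 34 mm; origin under its centre.
- stone: Loose bystander, not to be moved: oval stone weight, 38 x 52 x 27 mm; origin under its centre.
There are look-alikes about, which are no part of the job. Leave any pink look-alike of the vice_left alone.

How it is judged:
By the outcome, as a careful person would: the job done as asked, in the order asked, and still so for the second after the job is handed in, with the robot touching nothing.
It also fails if it takes over 64 s, if anything falls off the work surface, if the arm or the gripper's body presses on something with over 40 N, if the wrist force passes 120 N, or if a joint passes its speed limit or range.

### The arm

A 6-joint arm with a two-finger parallel gripper is mounted at the origin on a cart in front of the work surface, level with it; the furniture and walls round the work are solid. World frame = base frame: x ahead of the robot, y to its left, z up, the work surface at z = 0. Lengths are in m, angles in rad, forces in N, time in s.
With the tool pointing down it reaches from about 0.35 to 0.975 m from the base axis. Payload 7.1 kg.
Tool frame: the origin (TCP) lies midway between the tips of the shut fingers; the grasp point (between the pads) lies 19 mm behind it; z points along the fingers, y is the line along which they close (so a half turn about z gives the same grasp; the last joint's range is limited). The gripper opens to 88 mm and grips with 3 to 60 N. Pads are 20 mm wide; open, the fingers measure 115 mm over their backs; the gripper's body (75 mm by 178 mm) begins 61 mm behind the grasp point.
Start: joints at [1.322, 0.423, 1.63, -0, 1.089, -0.019], TCP at [0.142, 0.609, 0.223] pointing down, gripper open.
Joint ranges: [-3, 3], [-0.9, 2.11], [0.09, 2.58], [-1.31, 4.45], [0.11, 2.69], [-2.54, 2.54]. Speed limits (rad/s): [2.39, 2.39, 3.01, 3.14, 3.14, 3.14].

### API

Orientations are given as a unit quaternion [w, x, y, z].
In Python, from station import move_pose, movel, movej, command_gripper, wait, inverse_kinematics, read_camera, camera_info, MotionError, job_done, get_time, get_joint_pos, get_qvel, get_effort, get_tcp_pos, get_ee_rot, get_ft_force, get_ft_torque, get_grip_width, get_finger_force gives the robot as it stands. Calls block until the motion is done:
- move_pose(position, orientation): joint-space move of the TCP to a pose.
- movel(position, frame=None, v=0.15, until_force=None): straight line of the TCP; frame=None keeps the orientation; v is the mean speed in m/s. With until_force (N) it stops when the force on the tool has changed by that much, and returns True; else False.
- movej(angles): joint-space move.
- command_gripper(opening): opening from 0.0 (shut) to 1.0 (fully open); the grip force is fixed at half the most; returns when the fingers have stopped.
- wait(seconds).
- inverse_kinematics(position, orientation): joint angles nearest the present ones, or None.
- read_camera(name): name is "scene" or "top" or "wrist"; returns the picture (480x640x3 uint8, red, green, blue); there is no depth.
- camera_info(name): a dict with "intrinsics" (3x3 intrinsics, pixels), "dist" ([k1, k2, p1, p2, k3] as OpenCV has them; the pictures are not rectified), "T" (4x4, takes a point from camera to world coordinates); the wrist camera has in their place "tool_from_camera" (4x4, takes a point from camera to tool coordinates, whose origin is the TCP and whose axes are the flange's). Camera axes: x right, y up, looking along -z (the intrinsics and any distortion apply to the point x, -y, -z); pixel columns grow to the right and rows downward; lengths in m; the calibration is good to about 2 mm. A picture is of the moment at which its call begins: read the wrist's pose just before it. camera_info takes no time and is no camera call.
A pose or a line that the arm cannot do raises MotionError and nothing moves.
- job_done(): hands the job in; it is judged then, once.
Readings, each from a call of its own:
- get_time(): time.
- get_joint_pos(): joint angles.
- get_qvel(): joint speeds.
- get_effort(): joint torques, N m.
- get_tcp_pos(): TCP position.
- get_ee_rot(): TCP orientation.
- get_ft_force(): force on the tool from outside, world axes, zero at the start.
- get_ft_torque(): the same for the moment, N m.
- get_grip_width(): opening from 0.0 (shut) to 1.0 (fully open).
- get_finger_force(): force on a finger pad.
Only numpy, scipy, OpenCV 4.12 (cv2) and the standard library are available. Lean on these libraries where they do the work, as an engineer would, in place of code of your own. Each camera call takes 0.05 s, during which the arm holds its last target. There are 200 camera calls.

## Working session

There is one attempt and no reset: what is moved stays moved. The work goes in short steps, each a Python script; the robot and the scene stay as the last script left them, time stands still between calls to the robot, and variables do not carry over. Pictures are saved under pics/ and viewed, at most 10 in all, crops included, and the job is handed in when it is done.

```bash
ls; mkdir -p pics; python3 - <<'E'
from station import *
import cv2,numpy as np
for n in("scene","top"):
    cv2.imwrite(f"pics/{n}0.png",read_camera(n)[:,:,::-1])
    c=camera_info(n);print(n,np.round(c["intrinsics"],1).tolist(),c["dist"],np.round(c["T"],3).tolist())
print(camera_info("wrist"),get_time(),get_ee_rot())
E
```

```text
pics
scene [[447.8, 0.0, 319.1], [0.0, 447.8, 236.3], [0.0, 0.0, 1.0]] [-0.0889362  0.         0.         0.         0.       ] [[0.779, 0.448, -0.439, 0.219], [-0.627, 0.57, -0.531, -0.536], [0.012, 0.689, 0.725, 0.69], [0.0, 0.0, 0.0, 1.0]]
top [[512.2, 0.0, 324.0], [0.0, 512.2, 242.2], [0.0, 0.0, 1.0]] [-0.13325603  0.          0.          0.          0.        ] [[0.029, 0.99, -0.141, 0.482], [-1.0, 0.03, 0.008, -0.091], [0.012, 0.141, 0.99, 1.047], [0.0, 0.0, 0.0, 1.0]]
{'intrinsics': array([[395.99585751,   0.        , 316.99827781],
       [  0.        , 395.99585751, 236.09902108],
       [  0.        ,   0.        ,   1.        ]]), 'dist': array([0.01871347, 0.        , 0.        , 0.        , 0.        ]), 'tool_from_camera': array([[-6.70069209e-04,  9.53773287e-01,  3.00526320e-01,
         8.28852706e-02],
       [ 9.99999761e-01,  6.90014836e-04,  3.97679999e-05,
        -5.02476783e-05],
       [-1.69437963e-04,  3.00526275e-01, -9.53773521e-01,
        -1.61225188e-01],
       [ 0.00000000e+00,  0.00000000e+00,  0.00000000e+00,
         1.00000000e+00]])} 0.1 [-1.07855316e-04  1.14632325e-01  9.93407763e-01 -6.58939855e-04]
```

View pics/scene0.png

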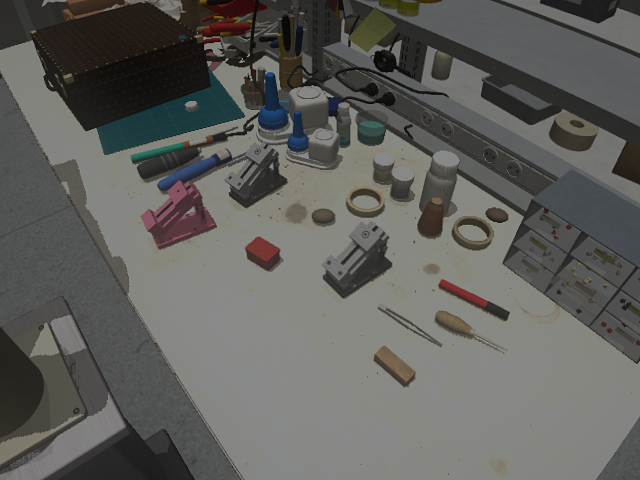

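View pics/top0.png

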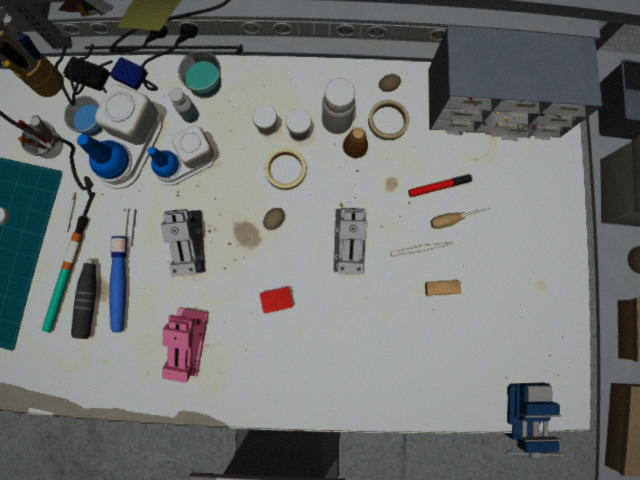

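Candidates (top image): grey vices at (183,240) left and (350,240) right; pink look-alike (185,343), blue vice (535,415) are to be ignored. The block is at (443,287). The tape is at (286,168), the stone at (274,218) and the red tin at (277,300). Next is one close crop of the vices and block.

```bash
python3 - <<'E'
import cv2,numpy as np
t=cv2.imread("pics/top0.png");
def c(u,v,w,h,s=6):return cv2.resize(t[v:v+h,u:u+w],None,fx=s,fy=s,interpolation=cv2.INTER_CUBIC)
a=np.hstack([c(155,198,60,90),c(325,198,50,90)]) 
b=c(418,265,22*0+50,90) 
a=np.zeros((540,800,3),np.uint8);a[:,:330]=c(155,198,55,90);a[:,330:570]=c(330,198,40,90);a[:240,570:798]=c(422,270,38,40)
a[250:490,570:798]=c(440,270,38,40)
cv2.imwrite("pics/crop1.png",a)
E
```

```text
(no output)
```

View pics/crop1.png

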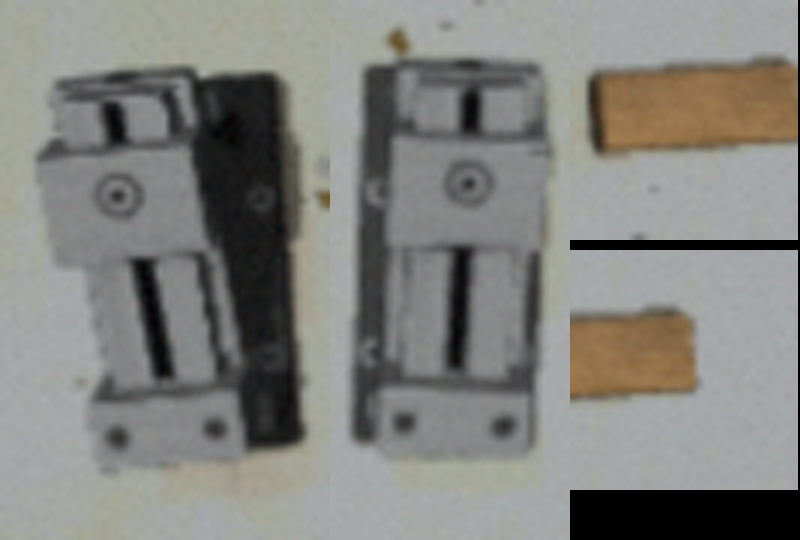

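The crop shows both grey vices with fixed jaw at the bottom (near the robot) and sliding jaw above. The block lies almost square to y. I'll fit poses from those corners.

```bash
cat > h.py <<'E'
import numpy as np,cv2
from scipy.optimize import least_squares
from scipy.spatial.transform import Rotation as R
from station import *
def proj(P,K,d,T):
    p=(np.atleast_2d(P)-T[:3,3])@T[:3,:3]*[1,-1,-1]
    return cv2.projectPoints(p.reshape(-1,1,3),np.zeros(3),np.zeros(3),K,np.array(d))[0].reshape(-1,2)
def Rq(q):return R.from_quat(np.r_[q[1:],q[0]])
def q_(r):x=r.as_quat();return np.r_[x[3],x[:3]]
def bedR(yaw):return (R.from_euler('z',yaw)*R.from_euler('y',-np.pi/6)).as_matrix()
def bed(p,P):return np.r_[p[0],p[1],.058]+np.atleast_2d(P)@bedR(p[2]).T
def toolR(yaw,flip=0,tilt=np.pi/6,extra=0):
    # tool z = -normal of plane tilted about y; tool y = level across (bed y)
    B=(R.from_euler('z',yaw)*R.from_euler('y',-tilt)).as_matrix()
    M=np.column_stack([B[:,0],-B[:,1],-B[:,2]])
    if flip:M[:,:2]*=-1
    return R.from_matrix(M)
def vpts(t):
    return np.array([[-24,25,11],[-24,-25,11],[0,25,11],[0,-25,11],[52-t,25,11],[52-t,-25,11],[88-t,25,11],[88-t,-25,11]])/1e3
def fitv(px,cam,x0):
    f=lambda p:(proj(bed(p,vpts(p[3]*1e3)),*cam)-px).ravel()
    s=least_squares(f,x0,x_scale=[.01,.01,.05,.01]);return s.x,s.fun
def bpts(p,z=.022):
    c,s=np.cos(p[2]),np.sin(p[2])
    L=np.array([[13,35],[-13,35],[13,-35],[-13,-35]])/1e3
    return np.c_[p[0]+c*L[:,0]-s*L[:,1],p[1]+s*L[:,0]+c*L[:,1],np.full(4,z)]
def fitb(px,cam,x0):
    s=least_squares(lambda p:(proj(bpts(p),*cam)-px).ravel(),x0,x_scale=[.01,.01,.05]);return s.x,s.fun
def fixed(n):
    c=camera_info(n);return c["intrinsics"],c["dist"],c["T"]
def wristcam(pos=None,q=None):
    c=camera_info("wrist");T=np.eye(4);T[:3,:3]=Rq(get_ee_rot() if q is None else q).as_matrix();T[:3,3]=get_tcp_pos() if pos is None else pos
    return c["intrinsics"],c["dist"],T@c["tool_from_camera"]
E
python3 - <<'E'
from h import *
cam=fixed("top")
o=lambda a,u,v,c0:np.array([[u+(x-c0+.5)/6-.5,v+(y+.5)/6-.5] for x,y in a])
L=o([(95,463),(243,458),(103,398),(243,388),(60,268),(212,255),(42,160),(190,146)],155,198,0)
Rr=o([(378,455),(530,457),(383,387),(533,389),(388,246),(545,249),(390,142),(546,152)],330,198,330)
B=np.vstack([o([(598,72),(600,152)],422,270,570),o([(692,316),(694,390)],440,270-250/6,570)])
for px,x0 in((L,[.6,.2,0,.003]),(Rr,[.6,-.14,0,.003])):
    x,f=fitv(px,cam,x0);print(np.round(x,4),np.round(f,1))
x,f=fitb(B,cam,[.54,-.33,0]);print(np.round(x,4),np.round(f,1))
print(toolR(0).as_matrix(),Rq(get_ee_rot()).as_matrix())
E
```

```text
[0.578  0.1751 0.1137 0.0056] [ 0.8  0.6  1.3 -0.6 -2.7  0.3 -0.7 -0.1  0.1 -0.2  0.5 -0.2 -0.4  0.1
  1.1  0.1]
[ 0.5899 -0.1523  0.0068  0.0048] [-0.1 -0.2  0.3  0.1 -0.5 -0.1  0.4  0.1 -0.5  0.6 -0.2  0.7 -0.1 -0.1
  0.7 -1.1]
[ 0.5433 -0.3432  0.0629] [-0.4  0.1  0.  -0.3 -0.1 -0.2  0.4  0.3]
[[ 0.8660254  0.         0.5      ]
 [ 0.        -1.         0.       ]
 [ 0.5        0.        -0.8660254]] [[-9.73718837e-01  2.27753141e-01 -3.65360231e-04]
 [ 2.27753425e-01  9.73717992e-01 -1.28446452e-03]
 [ 6.32170006e-05 -1.33391935e-03 -9.99999108e-01]]
```

```bash
cat >> h.py <<'E'
VL=np.array([.578,.1751,.1137,.0056]);VR=np.array([.5899,-.1523,.0068,.0048]);BL=np.array([.5433,-.3432,.0629])
E
python3 - <<'E'
from h import *
for n,v in(("L",VL),("R",VR)):
    for fl in(0,1):
        for h in(.09,-.010):
            for t in(0,.052):
                q=inverse_kinematics(bed(v,[.070-t,0,h])[0],q_(toolR(v[2],fl)))
                print(n,fl,h,t,None if q is None else np.round(q,2))
v=VL
for fl in (0,1):
    try: move_pose(bed(v,[.045,0,.10])[0],q_(toolR(v[2],fl)));break
    except MotionError as e:print(e)
print(fl,get_time(),get_tcp_pos(),bed(v,[.045,0,.10]))
cv2.imwrite("pics/wl.png",read_camera("wrist")[:,:,::-1])
E
```

```text
L 0 0.09 0 [ 0.32  0.34  2.04 -0.4   0.27  2.14]
L 0 0.09 0.052 [ 0.34  0.34  2.14 -0.66  0.19  2.42]
L 0 -0.01 0 [ 0.3   0.55  1.96 -0.72  0.14  2.45]
L 0 -0.01 0.052 None
L 1 0.09 0 [ 0.32  0.34  2.04 -0.4   0.27 -1.  ]
L 1 0.09 0.052 [ 0.34  0.34  2.14 -0.66  0.19 -0.72]
L 1 -0.01 0 [ 0.3   0.55  1.96 -0.72  0.14 -0.69]
L 1 -0.01 0.052 None
R 0 0.09 0 [-0.35  0.35  2.02  0.58  0.33  0.7 ]
R 0 0.09 0.052 [-0.39  0.35  2.12  0.83  0.26  0.41]
R 0 -0.01 0 [-0.32  0.56  1.95  0.89  0.21  0.41]
R 0 -0.01 0.052 [-0.35  0.57  2.05  1.42  0.18 -0.16]
R 1 0.09 0 [-0.35  0.35  2.02  0.58  0.33 -2.44]
R 1 0.09 0.052 None
R 1 -0.01 0 None
R 1 -0.01 0.052 None
0 2.2667 [0.567203   0.17434506 0.16727371] [[0.56704236 0.17384872 0.16710254]]
```

View pics/wl.png

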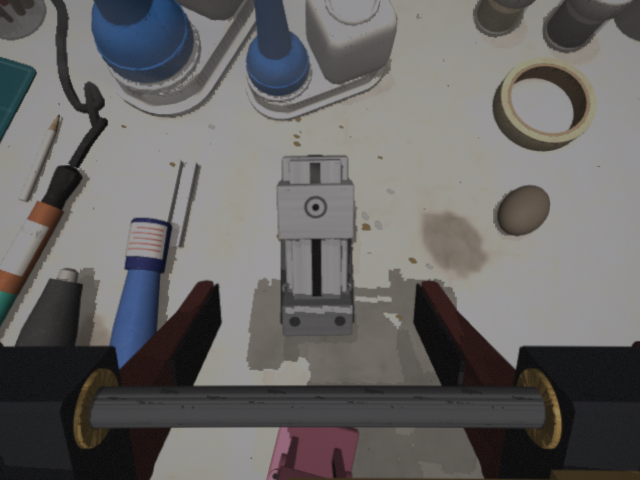

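Wrist view: the left vice is centred at about (316,245), with sliding jaw top rows 184–238 and fixed jaw rows 311–334. The tape and stone are clear to the right. A full 30° tool tilt is close to singular, so I'll check gentler tilts, and view the right vice too.

```bash
python3 - <<'E'
from h import *
def ik(p,r):
    q=inverse_kinematics(p,q_(r));return None if q is None else np.round(q,2)
for n,v in(("L",VL),("R",VR)):
  for d in(0,10,20):
    for t in(0,.052): print(n,d,t,ik(bed(v,[.070-t,0,-.010])[0],toolR(v[2],0,np.radians(d))))
    for fl in (0,1):print("blk",d,fl,ik([BL[0],BL[1],.005],toolR(BL[2],fl,np.radians(d-30))))
pL=(get_tcp_pos(),get_ee_rot());imL=cv2.imread("pics/wl.png")
v=VR;move_pose(bed(v,[.055,0,.11])[0],q_(toolR(v[2],0,np.radians(15))))
pR=(get_tcp_pos(),get_ee_rot());imR=read_camera("wrist")[:,:,::-1]
cv2.imwrite("pics/wr.png",imR);np.savez("w.npz",a=pL[0],b=pL[1],c=pR[0],d=pR[1])
uv=proj(bed(v,vpts(5)),*wristcam());print(get_time(),uv.round().tolist())
c=uv.mean(0).astype(int);u0,v0=c-[60,100];print("R crop",u0,v0)
f=lambda im,u,v:cv2.resize(im[v:v+150*1+50,u:u+130],None,fx=3,fy=3,interpolation=cv2.INTER_CUBIC)
A,B=f(imL,255,150),f(imR,u0,v0);H=max(len(A),len(B))
z=np.zeros((H,780,3),np.uint8);z[:len(A),:390]=A;z[:len(B),390:390+B.shape[1]]=B
cv2.imwrite("pics/crop2.png",cv2.convertScaleAbs(z,alpha=1.5))
E
```

```text
L 0 0 [ 0.26  0.65  1.6  -0.    0.89  1.72]
L 0 0.052 [ 0.27  0.64  1.72 -0.    0.79  1.73]
blk 0 0 [-0.46  0.94  1.34 -0.26  1.34  1.17]
blk 0 1 [-0.46  0.94  1.34 -0.26  1.34 -1.97]
L 10 0 [ 0.27  0.6   1.73 -0.05  0.64  1.76]
L 10 0.052 [ 0.28  0.59  1.84 -0.06  0.54  1.79]
blk 10 0 [-0.49  0.86  1.46 -0.2   1.14  1.13]
blk 10 1 [-0.49  0.86  1.46 -0.2   1.14 -2.02]
L 20 0 [ 0.29  0.56  1.85 -0.16  0.39  1.88]
L 20 0.052 [ 0.3   0.56  1.96 -0.23  0.29  1.97]
blk 20 0 [-0.53  0.79  1.57 -0.12  0.93  1.05]
blk 20 1 [-0.53  0.79  1.57 -0.12  0.93 -2.09]
R 0 0 [-0.25  0.66  1.59 -0.    0.89  1.32]
R 0 0.052 [-0.26  0.64  1.7  -0.    0.79  1.3 ]
blk 0 0 [-0.46  0.94  1.34 -0.26  1.34  1.17]
blk 0 1 [-0.46  0.94  1.34 -0.26  1.34 -1.97]
R 10 0 [-0.27  0.6   1.72  0.08  0.65  1.24]
R 10 0.052 [-0.29  0.59  1.83  0.1   0.56  1.2 ]
blk 10 0 [-0.49  0.86  1.46 -0.2   1.14  1.13]
blk 10 1 [-0.49  0.86  1.46 -0.2   1.14 -2.02]
R 20 0 [-0.29  0.57  1.84  0.25  0.41  1.06]
R 20 0.052 [-0.32  0.57  1.94  0.36  0.32  0.93]
blk 20 0 [-0.53  0.79  1.57 -0.12  0.93  1.05]
blk 20 1 [-0.53  0.79  1.57 -0.12  0.93 -2.09]
3.6 [[286.0, 293.0], [351.0, 293.0], [285.0, 268.0], [353.0, 268.0], [282.0, 212.0], [356.0, 212.0], [279.0, 161.0], [359.0, 162.0]]
R crop 258 133
```

View pics/crop2.png

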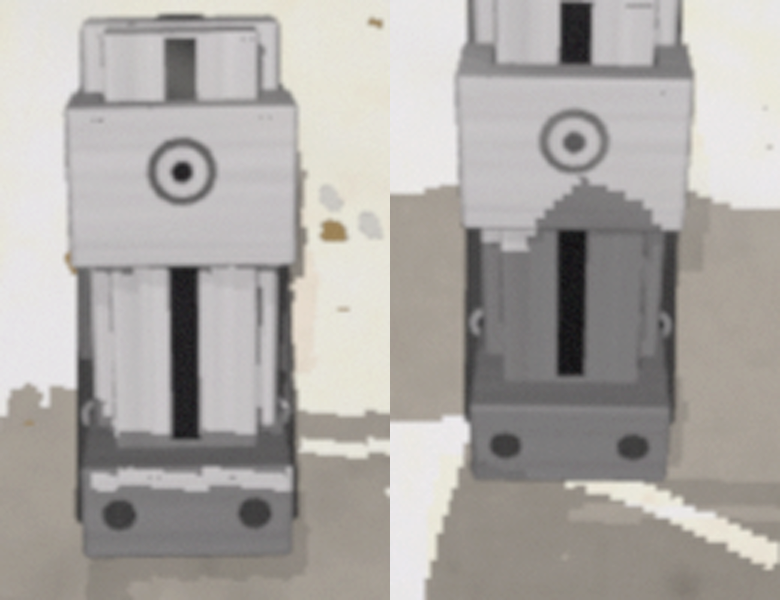

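Left crop: sliding jaw corners are about (68,107)–(297,265) and the fixed jaw front edge runs along row 555. Right crop: sliding jaw corners are about (458,76)–(691,229), fixed jaw rows 406–479. I'll refit, then push the right jaw.

```bash
cat >> h.py <<'E'
T10=np.radians(10)
def jtcp(v,t,up=0.,z=.006,x=.070):
    r=toolR(v[2],0,T10);g=bed(v,[x-t,0,z])[0]
    return g+(.019-up)*r.as_matrix()[:,2],q_(r)
def push(v,t1,F=None,s=.04):
    """slide gripped jaw from present to travel t1"""
    p=get_tcp_pos();ax=bedR(v[2])[:,0]
    now=get_travel(v)
    hit=movel(p-ax*(t1-now),v=s,until_force=F)
    return hit,get_travel(v)
def get_travel(v):
    r=Rq(get_ee_rot()).as_matrix();g=get_tcp_pos()-.019*r[:,2]-bed(v,[0,0,0])[0]
    return .070-g@bedR(v[2])[:,0]
E
python3 - <<'E'
from h import *
w=np.load("w.npz")
o=lambda a,u,v,c0:np.array([[u+(x-c0+.5)/3-.5,v+(y+.5)/3-.5] for x,y in a])
L=o([(84,555),(290,554),(82,468),(293,466),(68,266),(295,265),(69,107),(297,104)],255,150,0)
Rr=o([(473,479),(665,479),(470,406),(669,406),(461,229),(685,229),(458,76),(691,76)],258,133,390)
out=[]
for px,a,b,x0 in((L,w['a'],w['b'],VL),(Rr,w['c'],w['d'],VR)):
    x,f=fitv(px,wristcam(a,b),x0);print(np.round(x,4),np.round(f,1));out.append(x)
open("h.py","a").write("VL=np.array(%s);VR=np.array(%s)\n"%(out[0].round(5).tolist(),out[1].round(5).tolist()))
v=out[1]
p,q=jtcp(v,v[3],up=.05);move_pose(p,q)
p,q=jtcp(v,v[3]);print(movel(p,v=.1,until_force=10))
command_gripper(0.0)
print(get_time(),get_grip_width()*88,get_travel(v),get_ft_force().round(1),get_finger_force())
E
```

```text
[0.5769 0.1758 0.1251 0.0035] [-0.6  0.7  0.6  0.3 -1.1 -0.6  0.1 -0.7  0.9  0.6  0.7  0.1 -1.7 -0.4
  1.1 -0.2]
[ 0.5903 -0.1521 -0.0018  0.0032] [-0.4  0.1  0.8  0.6 -0.5 -0.7  1.1 -0.1 -0.3 -0.2 -0.2  0.4 -1.7 -0.4
  1.3  0.3]
False
5.3417 50.386831217601255 0.00301987561400735 [-0.2 -0.5  1.6] 29.99447487294674
```

Gripped at 50 mm. Push.

```bash
python3 - <<'E'
from h import *
v=VR
print(push(v,.054,F=16),get_ft_force().round(1),get_grip_width()*88,get_time())
E
```

```text
(False, np.float64(0.052288639080082355)) [5.9 4.8 6.1] 50.02189605825285 6.7583
```

The right jaw runs past the jam range, so it is free. I'll make sure it is fully shut, then do the left.

```bash
python3 - <<'E'
from h import *
v=VR
print(push(v,.059,F=14,s=.02),get_ft_force().round(1),get_grip_width()*88)
command_gripper(1.0)
print(get_ft_force().round(1))
r=Rq(get_ee_rot()).as_matrix()
movel(get_tcp_pos()-.06*r[:,2],v=.15)
v=VL
p,q=jtcp(v,v[3],up=.07);move_pose(p,q)
p,q=jtcp(v,v[3]);print(movel(p,v=.1,until_force=10))
command_gripper(0.0)
print(get_time(),get_grip_width()*88,get_travel(v),get_ft_force().round(1))
print(push(v,.030,F=20,s=.03),get_ft_force().round(1),get_grip_width()*88,get_time())
E
```

```text
(True, np.float64(0.05243668147235447)) [0.9 0.4 3.8] 50.03955697455545
[ 0.3 -1.4  0.2]
False
11.125 49.993734612499004 0.00337256190947563 [-0.1  0.8  1.3]
(True, np.float64(0.017010817263512695)) [ 1.2 -0.3  3.9] 49.74131684620612 11.7667
```

Left jams at 17 mm, so it stays there. Now open the right vice, then look at the block from close by.

```bash
python3 - <<'E'
from h import *
def up(d):movel(get_tcp_pos()-d*Rq(get_ee_rot()).as_matrix()[:,2],v=.15)
command_gripper(1.0);print(get_ft_force().round(1));up(.06)
v=VR
p,q=jtcp(v,.0524,up=.06);move_pose(p,q)
p,q=jtcp(v,.0524);print(movel(p,v=.1,until_force=10))
command_gripper(0.0);print(get_grip_width()*88)
print(push(v,.001,F=20,s=.06),get_ft_force().round(1),get_time())
command_gripper(1.0);up(.08)
b=BL;r=toolR(b[2],0,np.radians(-20));p=np.r_[b[0],b[1],.011]-.12*r.as_matrix()[:,2]
move_pose(p,q_(r));np.savez("wb.npz",a=get_tcp_pos(),b=get_ee_rot())
im=read_camera("wrist")[:,:,::-1];cv2.imwrite("pics/wb.png",im)
uv=proj(bpts(b),*wristcam());print(get_time(),uv.round().tolist())
u0,v0=(uv.mean(0)-[100,70]).astype(int);print(u0,v0)
cv2.imwrite("pics/crop3.png",cv2.resize(im[v0:v0+140,u0:u0+200],None,fx=4,fy=4,interpolation=cv2.INTER_CUBIC))
E
```

```text
[ 0.5 -0.6 -0.2]
False
49.98290654337295
(False, np.float64(0.003094572737149359)) [-5.1 -1.6 -0.4] 16.7667
19.0583 [[269.0, 224.0], [272.0, 253.0], [369.0, 224.0], [367.0, 253.0]]
219 168
```

View pics/crop3.png

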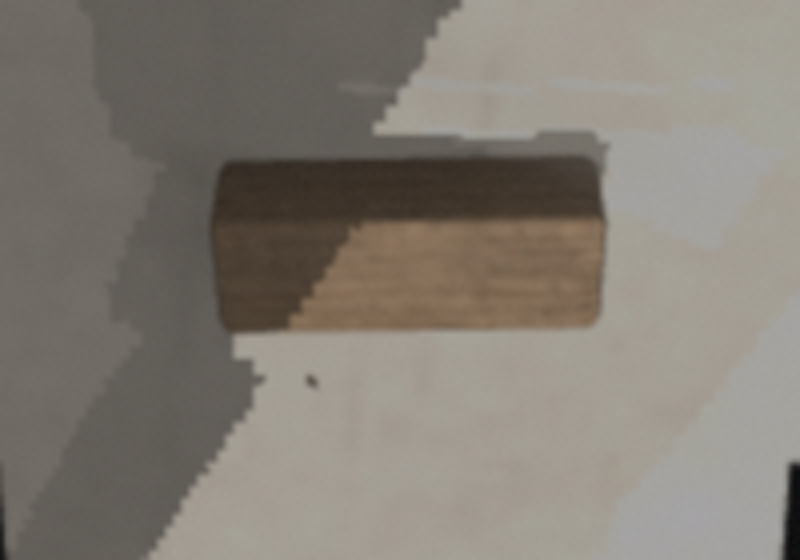

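The block is seen cleanly, with top corners at crop (213,221), (605,216), (221,331) and (600,329). Refit, grasp and lift.

```bash
python3 - <<'E'
from h import *
w=np.load("wb.npz")
px=np.array([[219+(x+.5)/4-.5,168+(y+.5)/4-.5] for x,y in[(213,221),(221,331),(605,216),(600,329)]])
b,f=fitb(px,wristcam(w['a'],w['b']),BL);print(b.round(4),f.round(1))
r=toolR(b[2],0,np.radians(-20));z=r.as_matrix()[:,2];c=np.r_[b[0],b[1],.011]
move_pose(c-.05*z,q_(r))
print(movel(c+.0053*z,v=.1,until_force=8),get_tcp_pos()[2])
command_gripper(0.0)
print(get_grip_width()*88,get_finger_force(),get_ft_force().round(1))
movel(get_tcp_pos()+[0,0,.12],v=.2)
print(get_grip_width()*88,get_time())
v=VR;r=toolR(v[2],0,T10);z=r.as_matrix()[:,2]
g=bed(v,[.0165,0,.011])[0]+.0053*z
n=bedR(v[2])[:,2]
move_pose(g+.06*n,q_(r));movel(g+.012*n,v=.15)
im=read_camera("wrist")[:,:,::-1]
cv2.imwrite("pics/hold.png",im);print(get_time(),get_ft_force().round(1))
E
```

```text
[ 0.5457 -0.3446  0.0755] [-1.6 -0.6 -0.6  0.9  1.7 -0.3  0.4  0.5]
False 0.006426668910684323
70.05452837641583 29.998241364955902 [ 0.6 -0.2  3.4]
69.84626722018105 21.3167
22.625 [ 0.6  0.9 -0.8]
```

View pics/hold.png

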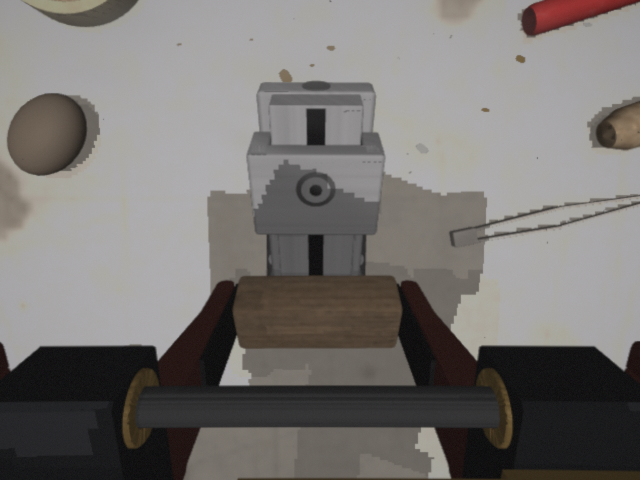

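The block is held level with the jaw, centre column 318 against 316 for the jaw. I'll shift uphill for clearance, lower until contact, slide to the fixed jaw and release.

```bash
python3 - <<'E'
from h import *
v=VR;B=bedR(v[2]);r=toolR(v[2],0,T10);z=r.as_matrix()[:,2]
loc=lambda:((get_tcp_pos()-.0053*z-bed(v,[0,0,0])[0])@B*1e3).round(1)
p=get_tcp_pos();movel(p+.0035*B[:,0],v=.05)
print(movel(get_tcp_pos()-.016*B[:,2],v=.02,until_force=4),loc(),get_ft_force().round(1)@B)
movel(get_tcp_pos()+.0008*B[:,2],v=.05)
print(movel(get_tcp_pos()-.012*B[:,0],v=.02,until_force=4),loc(),get_ft_force().round(1)@B)
movel(get_tcp_pos()+.0004*B[:,0],v=.05)
print(movel(get_tcp_pos()-.004*B[:,2],v=.02,until_force=5),loc(),get_ft_force()@B,get_time())
cv2.imwrite("pics/seat.png",read_camera("wrist")[:,:,::-1])
E
```

```text
True [20.6 -0.7 12.2] [0.93351609 0.29822953 3.61795617]
True [14.8 -0.8 12.8] [1.50575697 0.30123853 1.20911177]
True [14.8 -0.8 11.4] [1.46180008 0.193269   3.28308413] 24.55
```

View pics/seat.png

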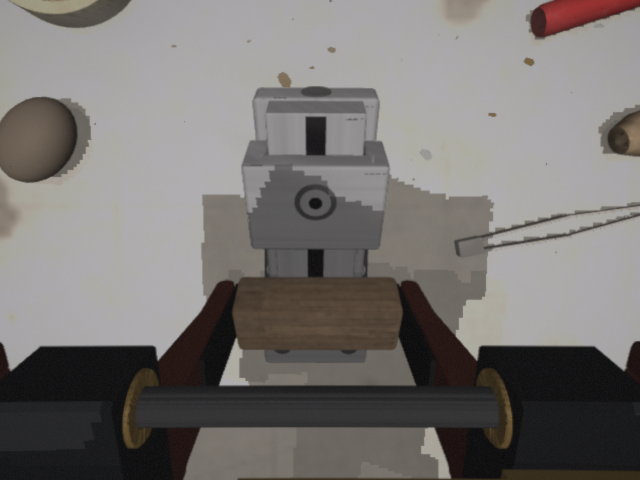

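The block sits between the jaws on the ways, about 1 mm to the -y side. Nudge it across, release, and push the jaw up.

```bash
python3 - <<'E'
from h import *
v=VR;B=bedR(v[2]);r=toolR(v[2],0,T10);z=r.as_matrix()[:,2]
loc=lambda:((get_tcp_pos()-.0053*z-bed(v,[0,0,0])[0])@B*1e3).round(1)
movel(get_tcp_pos()+.001*B[:,1],v=.02);print(loc())
command_gripper(1.0);print(get_ft_force().round(1))
movel(get_tcp_pos()-.06*z,v=.15)
p,q=jtcp(v,.003,up=.05);move_pose(p,q)
p,q=jtcp(v,.003);print(movel(p,v=.1,until_force=10))
command_gripper(0.0);print(get_grip_width()*88,get_travel(v))
print(push(v,.035,F=22,s=.03),get_ft_force().round(1),get_time())
command_gripper(1.0);print(get_ft_force().round(1))
movel(get_tcp_pos()-.09*z,v=.15)
cv2.imwrite("pics/end.png",read_camera("wrist")[:,:,::-1]);s=read_camera("scene")[:,:,::-1]
cv2.imwrite("pics/ends.png",cv2.resize(s[130:310,200:420],None,fx=3.3,fy=3.3,interpolation=cv2.INTER_CUBIC));print(get_time())
E
```

```text
[14.8  0.3 11.5]
[-0.3 -0.5  0.3]
False
49.73966648097859 0.0028514076604621713
(True, np.float64(0.0262362590239145)) [0.5 0.2 4. ] 28.45
[-0.6  0.5 -0.3]
30.0583
```

View pics/end.png

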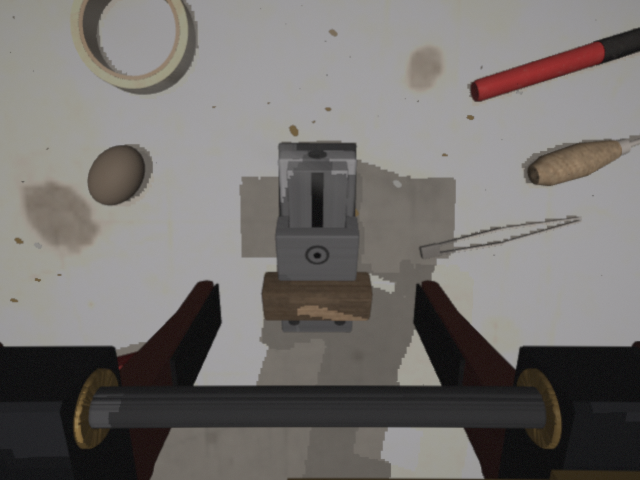

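View pics/ends.png

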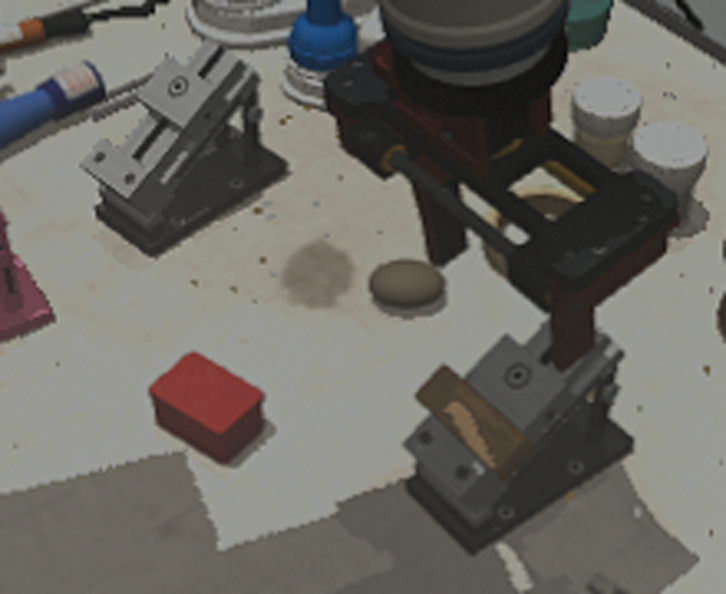

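The block is crosswise and centred (column 317 against 317 for the jaw). Jaw travel is 26 mm, which matches the 26 mm block, and the bystanders and left vice stand as they were. One light press on the top will check that it is seated.

```bash
python3 - <<'E'
from h import *
v=VR;B=bedR(v[2]);r=toolR(v[2],0,T10)
command_gripper(0.0)
t=bed(v,[.013,0,.022])[0]
move_pose(t+.03*B[:,2],q_(r));movel(t+.006*B[:,2],v=.1)
print(movel(t-.004*B[:,2],v=.015,until_force=6),((get_tcp_pos()-bed(v,[0,0,0])[0])@B*1e3).round(1),get_ft_force().round(1))
movel(get_tcp_pos()+.1*B[:,2],v=.15);wait(.3);print(get_ft_force().round(1),get_time())
E
```

```text
True [13.4 -0.1 26.2] [-2.5  0.2  7.3]
[-0.4 -0.2  0.4] 33.6
```

The tilted tip's edge accounts for about 3.4 mm. I'll touch the sliding jaw's top for reference; it should be 11 mm lower.

```bash
python3 - <<'E'
from h import *
v=VR;B=bedR(v[2]);r=toolR(v[2],0,T10)
t=bed(v,[.046,0,.011])[0]
move_pose(t+.03*B[:,2],q_(r));movel(t+.010*B[:,2],v=.1)
print(movel(t-.004*B[:,2],v=.015,until_force=6),((get_tcp_pos()-bed(v,[0,0,0])[0])@B*1e3).round(1))
movel(get_tcp_pos()+.12*B[:,2],v=.15);wait(.3);print(get_ft_force().round(1),get_time())
E
```

```text
True [46.2 -0.1 15.1]
[0.6 1.1 0.2] 36.1917
```

The difference is 11.1 mm, so the block is seated flat. Handing in.

```bash
python3 -c "
from station import *
print(job_done())"
```

```text
the job is handed in; nothing more can be done
None
```

The left vice jammed at about 17 mm and was left there; the right one ran fully shut, so I reopened it and clamped the beech block in it, centred and seated flat (its top measured 11.1 mm above the jaw top, 11 expected), then handed the job in at about 36 s of the 64 s allowed.

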